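Zero the spring tester, pull it to the mark and hold

TASK

Get the bench spring tester ready for a reading: first turn its black offset knob counterclockwise all the way back to its zero stop, so that the white pointer stands at the red zero line. Then take the black grip of the spring slide, pull it out until the slide's pointer lines up with the red mark on the scale, and keep it there: finish while still holding the grip steady at the mark, because the spring pulls it back if let go. Leave the red mark where it is set and do not disturb the things around the tester.

Things in the scene. Friction and masses are not known exactly. Their poses are not given: they have to be found in the camera images.
- tester: Spring tester fixed to the bench: grey base plate 280 x 220 x 12 mm with a blue spring barrel (top at 56 mm), a slide with black grip (left, seen from the robot) and a dial with black knob (right). Origin: centre of its underside, on the bench. x points from the robot's side to the barrel end, y left, z up. It may be turned up to 0.3 rad; the slide is pulled out along its -x.
- pull_slide: The spring slide. Origin: centre of its black upright grip paddle, 18 mm thick along the tester's x, 50 mm wide along y, 50 mm tall, centre 82 mm above the bench; at home at x = 15, y = 50 mm in the tester's frame, 26 mm in front of the barrel. Axes as the tester's. Below it: a slimmer stem, and a 44 x 42 mm carriage under z = 39 mm.
- slide_pointer (a point): Tip of the thin black pointer (3 mm wide) that the slide carries over the white scale, towards the knob; same tester x as the paddle's centre. The slide travels 0 to 90 mm along the tester's -x against a spring: about 5.5 N at home, 1.1 N more per 10 mm; it runs home when let go.
- mark_line (a point): The red line (3 mm wide) of the red set mark on the white scale beside the slide; the pointer is to stand level with it along the tester's x. 27 to 75 mm of pull are needed, set differently each time. The mark is stiff in its track and must stay. Axes as the tester's.
- offset_knob (a joint): Angle of the offset knob, rad: 0 at the zero stop (a hard stop), growing clockwise seen from above, up to 2.2. At 0 the grip bar lies along the tester's x with its white pointer at the far end, on the red zero line. It stays where it is left; about 0.06 N m turns it.
- knob_grip (a point): Point on the knob's vertical axis at the height to grip, 50 mm above the bench, at x = 15 mm, y = -62 mm in the tester's frame. The grip bar is 14 mm thick, 46 mm long and reaches from 25 to 63 mm above the bench; below it is a round skirt of 26 mm radius.
- brass_valve: Bystander: small brass ball valve with blue lever, 121 x 31 x 46 mm, right of the tester. Origin: centre of underside.
- brass_nipple: Bystander: brass threaded nipple standing upright, 29 x 33 x 41 mm, right of the tester. Origin: centre of underside.
- grease_tube: Bystander: red tube with blue cap lying, 63 x 189 x 42 mm, left of the tester. Origin: centre of underside.
- screwdriver_orange: Bystander: screwdriver with orange handle lying, 195 mm long, right front of the bench. Origin: centre of underside.

How it is judged:
By the outcome, as a careful person would: the job done as asked, in the order asked, and still so for the second after the job is handed in, while the arm keeps its last pose, push and grip.
It also fails if it takes over 45 s, if anything falls off the work surface, if the arm or the gripper's body presses on something with over 40 N, if the wrist force passes 120 N, or if a joint passes its speed limit or range.

ROBOT

A 6-joint arm with a two-finger parallel gripper is mounted at the origin on a cart in front of the work surface, level with it; the furniture and walls round the work are solid. World frame = base frame: x ahead of the robot, y to its left, z up, the work surface at z = 0. Lengths are in m, angles in rad, forces in N, time in s.
With the tool pointing down it reaches from about 0.375 to 0.9 m from the base axis. Payload 3.1 kg.
Tool frame: the origin (TCP) lies on the centre line of the jaws, within the pads' length; the fingertips stand 14 mm ahead of it and the grasp point (between the pads) lies 5 mm behind it; z points along the fingers, y is the line along which they close (so a half turn about z gives the same grasp; the last joint's range is limited). The gripper opens to 87 mm and grips with 3 to 60 N. Pads are 19 mm wide; open, the fingers measure 117 mm over their backs; the gripper's body (75 mm by 190 mm) begins 51 mm behind the grasp point.
Start: joints at [-1.433, 0.527, 1.433, -0, 1.181, -0.178], TCP at [0.195, -0.594, 0.237] pointing down, gripper open.
Joint ranges: [-3.08, 3.08], [-0.75, 2.2], [0.22, 2.44], [-1.43, 4.57], [0, 2.65], [-2.85, 2.85]. Speed limits (rad/s): [2.79, 2.79, 3.14, 3.14, 3.14, 3.14].

INTERFACE

Orientations are given as a unit quaternion [x, y, z, w].
In Python, from rig import robot gives the robot as it stands.
- The arm moves only by the tool move_arm, never from a script. Its argument "commands" is a list of rows, each an object with "hand": the finger opening in cm, from 0 to 8.7; "travel": the shift along the tool's x, y, z in cm, a list of three; "twist": the turn, a rotation vector about the tool's x, y, z in degrees, a list of three. In form: [{"hand": hand, "travel": [dx, dy, dz], "twist": [wx, wy, wz]}, ...]. A call has 1 to 5 rows; each row shifts and turns the commanded pose from where the row before left it, along the tool's axes as they then stand; what a row does not reach is not made up. A row lasts 1/12 s, in which the tool goes at most 41.7 mm and 7.16 degrees, less where a joint would pass 70% of its speed; a pose out of reach is approached as far as the arm can. A call is refused whole if a number of a shift passes 4.17 or a number of a turn 7.16, either way. A call with a gripper value outside its range is refused whole. The fingers move at their own pace and stop on an object; "force" is the grip in N (left out, the last holds). Time passes only in rows, so rows that do not move let the fingers close. It gives the time, the measured TCP pose, the force, the opening and the grip force at its end, in the units of the state.
- robot.get_obs(): the state, without advancing time (a new reading comes with each control period).
- robot.camera(name): name is "side" or "top"; returns a dict with "frame" (400x640x3 uint8, red, green, blue), "fov_y" (degrees; the focal length in pixels is half the picture's height over the tangent of half this angle, whatever the lens; pixels are square), "cx", "cy" (the principal point, pixels), "extrinsics" (4x4, takes a point from camera to world coordinates). Camera axes: x right, y down, z forward; pixel columns grow to the right and rows downward; lengths in m; the calibration is good to about 2 mm. A picture is of the moment at which its call begins. There is no depth.
- robot.hand_in(): hands the job in; it is judged then, once.
The state is a dict: "time": time; "q": joint angles; "joint_velocities": joint speeds; "joint_torque": joint torques, N m; "position": TCP position; "tool_rot": TCP orientation; "ft_force": force on the tool from outside, world axes, zero at the start; "moment": the same for the moment, N m; "grip_width": finger opening in m; "grip_force": force on a finger pad.
Only numpy, scipy, OpenCV 4.12 (cv2) and the standard library are available. Lean on these libraries where they do the work, as an engineer would, in place of code of your own. Each camera call takes 0.05 s, during which the arm holds its last target. There are 200 camera calls.

## Working session

There is one attempt and no reset: what is moved stays moved. The work goes in short steps, Python scripts to look and compute and a tool call to move; the robot and the scene stay as the last step left them, time stands still between calls to the robot, and variables do not carry over. Pictures are saved under pics/ and viewed, at most 10 in all, crops included, and the job is handed in when it is done.

Besides the shell and the picture viewer there is one more tool, called after ">>>" as name(argument=value, ...), one argument or row to a line, values as JSON. move_arm: Moves the arm, as the interface text tells. Its arguments: {"type":"object","properties":{"commands":{"type":"array"},"force":{"type":"number"}},"required":["commands"]}

```bash
ls; mkdir -p pics; python3 - <<'E'
from rig import robot
import cv2
print(robot.get_obs())
for n in("side","top"):
    c=robot.camera(n); cv2.imwrite(f"pics/{n}0.png",c["frame"][:,:,::-1]); print(n,c["fov_y"],c["cx"],c["cy"],c["extrinsics"])
E
```

```text
pics
{'time': 0.0, 'q': array([-1.43250692e+00,  5.28500592e-01,  1.43390227e+00,  1.04323764e-05,
        1.18141395e+00, -1.78526851e-01]), 'joint_velocities': array([-0.00036326, -0.00039653,  0.00095466,  0.00024472, -0.00050024,
        0.00097359]), 'joint_torque': array([-1.37560387e-04, -4.40039885e+01, -1.76589417e+01,  6.32290402e-02,
        5.82777383e-02, -1.50769729e-04]), 'position': array([ 0.19462963, -0.5931759 ,  0.23555048]), 'tool_rot': array([ 9.87479349e-01,  1.57744408e-01,  2.71945685e-05, -1.11175324e-03]), 'ft_force': array([ 0.59680923,  0.18849222, -0.33790112]), 'moment': array([ 0.01310713, -0.05698567,  0.00556447]), 'grip_force': 0.0, 'grip_width': 0.0871460402390301}
side 53.54386455606575 321.56445992331834 203.01200621697188 [[ 9.85241068e-01 -9.16133177e-02  1.44592659e-01  3.23375241e-01]
 [-1.71170202e-01 -5.31715618e-01  8.29445154e-01 -1.25515221e+00]
 [ 8.93952648e-04 -8.41953385e-01 -5.39549533e-01  8.64970875e-01]
 [ 0.00000000e+00  0.00000000e+00  0.00000000e+00  1.00000000e+00]]
top 52.04065670798609 322.19683865029606 201.87139210311832 [[ 2.76866616e-02 -9.98916983e-01  3.73939847e-02  4.67652627e-01]
 [-9.99564420e-01 -2.80482416e-02 -9.17963342e-03  4.16372631e-04]
 [ 1.02185272e-02 -3.71235432e-02 -9.99258437e-01  1.28792936e+00]
 [ 0.00000000e+00  0.00000000e+00  0.00000000e+00  1.00000000e+00]]
```

View pics/top0.png

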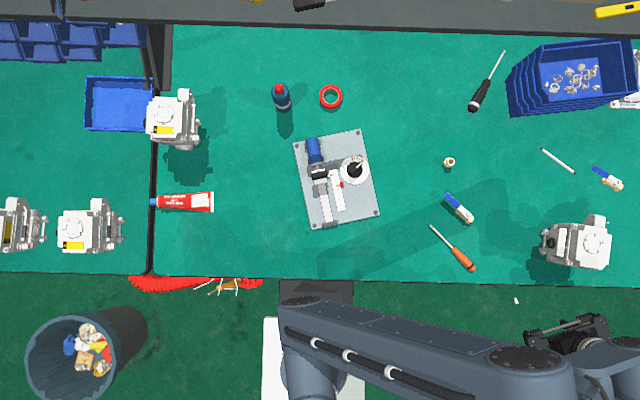

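View pics/side0.png

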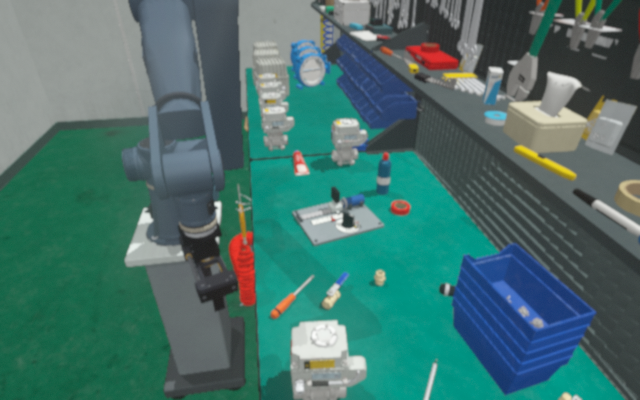

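The top view shows the tester's plate with corners near px (293,144), (360,129), (380,214) and (310,230). The knob is at about (354,168), the slide grip at about (318,171), and the red mark at about (341,185). In the side view the tester is at about (338,218). I'll enlarge both.

```bash
python3 - <<'E'
import cv2
a=cv2.imread("pics/top0.png")[120:240,285:390]; b=cv2.imread("pics/side0.png")[175:250,285:390]
a=cv2.resize(a,None,fx=5,fy=5,interpolation=cv2.INTER_CUBIC);b=cv2.resize(b,None,fx=7,fy=7,interpolation=cv2.INTER_CUBIC)
cv2.imwrite("pics/topc.png",a);cv2.imwrite("pics/sidec.png",b)
E
```

```text
(no output)
```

View pics/topc.png

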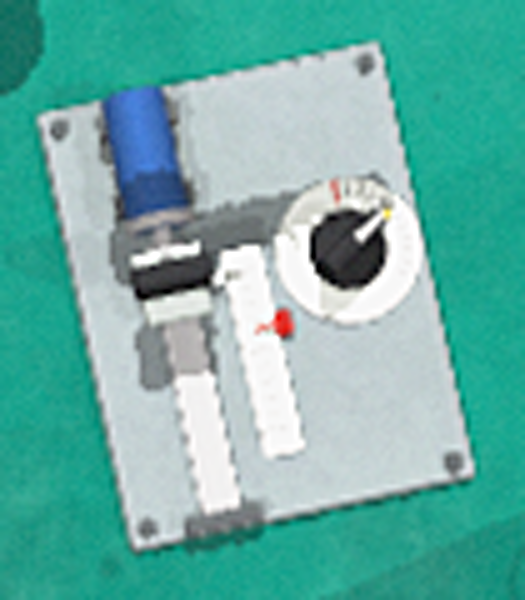

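View pics/sidec.png

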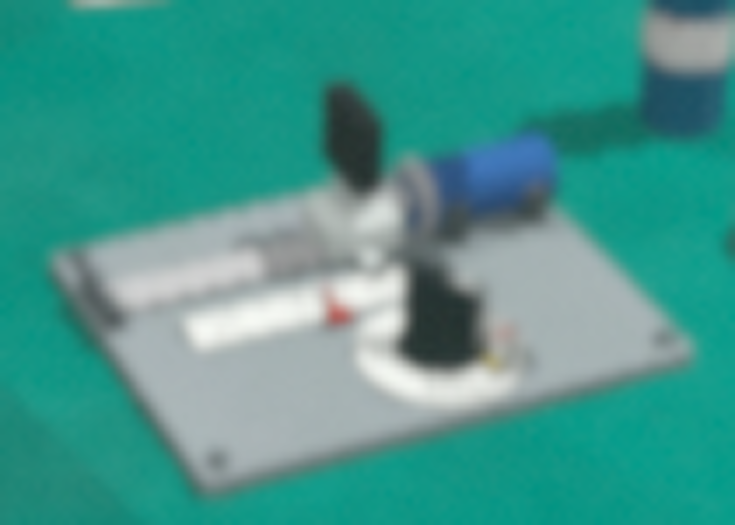

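The plate is turned about 12° counterclockwise. The knob's white pointer sits about 59° clockwise of zero, and the red mark is clear in both views (about (341,185) top, (333,219) side). The slide is at home.

Next I'll triangulate these points from both views.

```bash
cat > h.py <<'E'
import numpy as np, cv2
from rig import robot
def cam(n):
    c=robot.camera(n); c["f"]=200/np.tan(np.radians(c["fov_y"]/2)); return c
def ray(c,p):
    d=np.array([(p[0]-c["cx"])/c["f"],(p[1]-c["cy"])/c["f"],1]); E=c["extrinsics"]; return E[:3,3],E[:3,:3]@d
def plane(c,p,z):
    o,d=ray(c,p); return o+d*(z-o[2])/d[2]
def tri(c1,p1,c2,p2):
    o1,d1=ray(c1,p1);o2,d2=ray(c2,p2); s=np.linalg.lstsq(np.c_[d1,-d2],o2-o1,rcond=None)[0]
    a,b=o1+s[0]*d1,o2+s[1]*d2; return (a+b)/2,np.linalg.norm(a-b)
def red(c,box):
    x0,y0,x1,y1=box; f=c["frame"][y0:y1,x0:x1].astype(int); w=np.clip(f[...,0]-np.maximum(f[...,1],f[...,2])-35,0,None)
    yy,xx=np.mgrid[y0:y1,x0:x1]; return np.array([(w*xx).sum(),(w*yy).sum()])/w.sum()
def dark(c,box,t=75):
    x0,y0,x1,y1=box; m=(c["frame"][y0:y1,x0:x1].max(2)<t).astype(np.uint8)
    n,l,s,ce=cv2.connectedComponentsWithStats(m); k=1+np.argmax(s[1:,4]); return ce[k]+[x0,y0],s[k]+[x0,y0,0,0,0]
def plate(c,box):
    x0,y0,x1,y1=box; f=c["frame"][y0:y1,x0:x1].astype(int)
    m=((f[...,1]-f[...,0])<45).astype(np.uint8); m=cv2.morphologyEx(m,cv2.MORPH_OPEN,np.ones((3,3)))
    k=max(cv2.findContours(m,cv2.RETR_EXTERNAL,2)[0],key=cv2.contourArea)
    return cv2.boxPoints(cv2.minAreaRect(k))+[x0,y0]
E
python3 - <<'E'
from h import *
np.set_printoptions(precision=4,suppress=True)
T,S=cam("top"),cam("side")
q=plate(T,(285,120,390,240)); P=np.array([plane(T,p,.012) for p in q]); print("pix",q,"\n",P,np.linalg.norm(np.diff(P,axis=0),axis=1))
C=P.mean(0); e=P[1]-P[0]
i=np.argmax(np.linalg.norm(np.diff(P,axis=0),axis=1)); e=P[i+1]-P[i]; e=e*np.sign(e[0]); yaw=np.arctan2(e[1],e[0]); print("C",C,"yaw",np.degrees(yaw))
R=np.array([[np.cos(yaw),-np.sin(yaw)],[np.sin(yaw),np.cos(yaw)]]); loc=lambda p:R.T@(p-C)[:2]*1000
rt,rs=red(T,(332,180,346,190)),red(S,(328,213,338,223)); m,g=tri(T,rt,S,rs); print("mark",rt,rs,m,g,loc(m))
kt,st=dark(T,(344,158,366,181)); ks,ss=dark(S,(341,210,357,230)); print("knob",kt,st,ks,ss); m,g=tri(T,kt,S,ks); print(m,g,loc(m))
kt,st=dark(T,(308,168,330,182)); ks,ss=dark(S,(328,184,342,205)); print("pad",kt,st,ks,ss); m,g=tri(T,kt,S,ks); print(m,g,loc(m))
W=lambda x,y,z:np.r_[C[:2]+R@[x/1000,y/1000],z]
print("nominal knob",W(15,-62,.05),"pad",W(15,50,.082))
def proj(c,p):
    E=c["extrinsics"];v=E[:3,:3].T@(p-E[:3,3]);return v[:2]/v[2]*c["f"]+[c["cx"],c["cy"]]
for p in(W(15,-62,.063),W(15,50,.082)):print(proj(T,p),proj(S,p))
k=W(15,-62,.063)
for px in((285+388/5,120+212/5),):
    v=plane(T,px,.063)-k;print("pointer ang",np.degrees(yaw-np.arctan2(v[1],v[0])),np.linalg.norm(v))
# red zero line
z=red(T,(348,153,356,162));v=plane(T,z,.02)-k;print("zero",np.degrees(yaw-np.arctan2(v[1],v[0])))
print(robot.get_obs()["time"])
E
```

```text
pix [[291.6266 142.521 ]
 [360.5261 127.3967]
 [379.798  215.1907]
 [310.8984 230.315 ]] 
 [[ 0.6986  0.0895  0.012 ]
 [ 0.7528 -0.1252  0.012 ]
 [ 0.4789 -0.192   0.012 ]
 [ 0.426   0.0213  0.012 ]] [0.2214 0.2819 0.2198]
C [ 0.5891 -0.0516  0.012 ] yaw 13.705590844793289
mark [340.8284 184.188 ] [332.7931 219.4276] [ 0.5725 -0.0678  0.0152] 0.0009385151132110108 [-19.9735 -11.8829]
knob [353.7892 169.7952] [347 162  15  16 166] [347.2887 220.5464] [343 213  10  14  97]
[ 0.6176 -0.1059  0.0311] 0.0027102618187602105 [ 14.8754 -59.5972]
pad [318.8421 174.9789] [311 170  17  10  95] [334.96   194.4133] [332 188   7  14  75]
[0.593  0.0013 0.0808] 0.001908386712880871 [16.3489 50.4246]
nominal knob [ 0.6183 -0.1082  0.05  ] pad [0.5918 0.0006 0.082 ]
[355.5765 167.9174] [347.5637 213.674 ]
[319.1363 175.0337] [334.441  194.2936]
pointer ang 63.9099690293903 0.026956261142810245
zero -0.22224915146151608
0.2
```

Every check agrees: plate 282 x 220 mm, knob at tester (15,-60), paddle at (16,50) and 81 mm high, zero line at 0°. The mark is at tester x of about -20, so it needs roughly 35 mm of pull. Now I'll move over the knob.

>>> move_arm(
  commands=[
    {"hand": 8.7,"travel": [2.77,-1.65,0],"twist": [0,0,0]},
    {"hand": 8.7,"travel": [2.77,-1.65,0],"twist": [0,0,0]},
    {"hand": 8.7,"travel": [2.77,-1.65,0],"twist": [0,0,0]},
    {"hand": 8.7,"travel": [2.77,-1.65,0],"twist": [0,0,0]},
    {"hand": 8.7,"travel": [2.77,-1.65,0],"twist": [0,0,0]},
  ],
  force=20,
)

```text
time: 0.62
position: [0.3012, -0.471, 0.2364]
tool_rot: [0.988, 0.157, -0.0, -0.0]
ft_force: [0.7, 0.3, 0.2]
grip_width: 0.0868
grip_force: 0.0
```

>>> move_arm(
  commands=[
    {"hand": 8.7,"travel": [2.77,-1.65,0],"twist": [0,0,0]},
    {"hand": 8.7,"travel": [2.77,-1.65,0],"twist": [0,0,0]},
    {"hand": 8.7,"travel": [2.77,-1.65,0],"twist": [0,0,0]},
    {"hand": 8.7,"travel": [2.77,-1.65,0],"twist": [0,0,0]},
    {"hand": 8.7,"travel": [2.77,-1.65,0],"twist": [0,0,0]},
  ],
)

```text
time: 1.03
position: [0.4073, -0.3494, 0.2365]
tool_rot: [0.987, 0.158, -0.0, -0.0]
ft_force: [0.5, 0.5, 0.0]
grip_width: 0.087
grip_force: 0.0
```

>>> move_arm(
  commands=[
    {"hand": 8.7,"travel": [2.77,-1.65,0],"twist": [0,0,0]},
    {"hand": 8.7,"travel": [2.77,-1.65,0],"twist": [0,0,0]},
    {"hand": 8.7,"travel": [2.77,-1.65,0],"twist": [0,0,0]},
    {"hand": 8.7,"travel": [2.77,-1.65,0],"twist": [0,0,0]},
    {"hand": 8.7,"travel": [2.77,-1.65,0],"twist": [0,0,0]},
  ],
)

```text
time: 1.45
position: [0.5132, -0.2278, 0.2365]
tool_rot: [0.987, 0.158, -0.0, -0.0]
ft_force: [0.3, -1.0, 0.2]
grip_width: 0.0871
grip_force: 0.0
```

>>> move_arm(
  commands=[
    {"hand": 8.7,"travel": [2.77,-1.65,0],"twist": [0,0,0]},
    {"hand": 8.7,"travel": [2.77,-1.65,0],"twist": [0,0,0]},
    {"hand": 8.7,"travel": [2.77,-1.65,0],"twist": [0,0,0]},
    {"hand": 8.7,"travel": [2.77,-1.65,0],"twist": [0,0,0]},
    {"hand": 8.7,"travel": [2.77,-1.65,0],"twist": [0,0,0]},
  ],
)

```text
time: 1.87
position: [0.6191, -0.1062, 0.2363]
tool_rot: [0.987, 0.158, -0.0, -0.0]
ft_force: [0.3, -0.6, -0.1]
grip_width: 0.0871
grip_force: 0.0
```

>>> move_arm(
  commands=[
    {"hand": 8.7,"travel": [0,0,0],"twist": [0,0,6.6]},
    {"hand": 8.7,"travel": [0,0,0],"twist": [0,0,6.6]},
    {"hand": 8.7,"travel": [0,0,0],"twist": [0,0,6.6]},
    {"hand": 8.7,"travel": [0,0,0],"twist": [0,0,6.6]},
    {"hand": 8.7,"travel": [0,0,0],"twist": [0,0,6.6]},
  ],
)

```text
time: 2.28
position: [0.6182, -0.1074, 0.2362]
tool_rot: [0.991, -0.132, -0.0, -0.0]
ft_force: [-0.4, -0.3, -0.3]
grip_width: 0.0867
grip_force: 0.0
```

>>> move_arm(
  commands=[
    {"hand": 8.7,"travel": [0,0,0],"twist": [0,0,6.6]},
    {"hand": 8.7,"travel": [0,0,0],"twist": [0,0,6.6]},
    {"hand": 8.7,"travel": [0,0,0],"twist": [0,0,6.6]},
    {"hand": 8.7,"travel": [0,0,0],"twist": [0,0,6.6]},
    {"hand": 8.7,"travel": [0,0,0],"twist": [0,0,6.6]},
  ],
)

```text
time: 2.7
position: [0.6182, -0.1076, 0.2363]
tool_rot: [0.913, -0.408, -0.0, 0.0]
ft_force: [0.7, -0.3, 0.6]
grip_width: 0.0872
grip_force: 0.0
```

```bash
cat >> h.py <<'E'
def go(x,y,z,yaw):
    "steps left to a tool-down target: tool-axis shift cm (before turning), twist z deg"
    from scipy.spatial.transform import Rotation as Ro
    o=robot.get_obs(); R=Ro.from_quat(o["tool_rot"]).as_matrix(); a=np.degrees(np.arctan2(R[1,0],R[0,0]))
    print("t",o["time"],"pos",o["position"].round(4),"yaw",a.round(2),"tilt",R[:2,2].round(4),"F",o["ft_force"].round(1),"w",round(o["grip_width"],4),o["grip_force"],"q6",o["q"][5].round(2))
    print("shift cm",(R.T@(np.array([x,y,z])-o["position"])*100).round(2),"twist",round(a-yaw,2))
E
python3 -c "
from h import *
go(.618,-.107,.056,-48)"
```

```text
t 2.7 pos [ 0.6182 -0.1076  0.2363] yaw -48.18 tilt [-0.0006  0.0003] F [ 0.7 -0.3  0.6] w 0.0872 0.0 q6 2.06
shift cm [-0.04 -0.04 18.03] twist -0.18
```

>>> move_arm(
  commands=[
    {"hand": 8.7,"travel": [0,0,4],"twist": [0,0,0]},
    {"hand": 8.7,"travel": [0,0,4],"twist": [0,0,0]},
    {"hand": 8.7,"travel": [0,0,3.5],"twist": [0,0,0]},
    {"hand": 8.7,"travel": [0,0,2.5],"twist": [0,0,0]},
    {"hand": 8.7,"travel": [0,0,2],"twist": [0,0,0]},
  ],
)

```text
time: 3.12
position: [0.6167, -0.1071, 0.0736]
tool_rot: [0.914, -0.406, -0.002, 0.0]
ft_force: [0.1, 0.1, -0.0]
grip_width: 0.0869
grip_force: 0.0
```

>>> move_arm(
  commands=[
    {"hand": 8.7,"travel": [0,0,1.5],"twist": [0,0,0]},
    {"hand": 8.7,"travel": [0,0,0.5],"twist": [0,0,0]},
    {"hand": 5,"travel": [0,0,0],"twist": [0,0,0]},
    {"hand": 2.5,"travel": [0,0,0],"twist": [0,0,0]},
    {"hand": 0.8,"travel": [0,0,0],"twist": [0,0,0]},
  ],
)

```text
time: 3.53
position: [0.6194, -0.108, 0.0578]
tool_rot: [0.914, -0.405, 0.001, -0.0]
ft_force: [0.5, -0.6, 0.4]
grip_width: 0.0745
grip_force: 0.0
```

>>> move_arm(
  commands=[
    {"hand": 0.5,"travel": [0,0,0],"twist": [0,0,0]},
    {"hand": 0.5,"travel": [0,0,0],"twist": [0,0,0]},
    {"hand": 0.5,"travel": [0,0,0],"twist": [0,0,0]},
    {"hand": 0.5,"travel": [0,0,0],"twist": [0,0,0]},
    {"hand": 0.5,"travel": [0,0,0],"twist": [0,0,0]},
  ],
)

```text
time: 3.95
position: [0.6185, -0.1077, 0.0569]
tool_rot: [0.914, -0.406, 0.0, -0.0]
ft_force: [0.5, 0.4, -0.2]
grip_width: 0.0417
grip_force: 0.0
```

```bash
python3 -c "
from h import *
go(.618,-.107,.056,13.7)
for n,b in(('top',(285,120,390,240)),('side',(285,165,390,250))):
    f=cam(n)['frame'][b[1]:b[3],b[0]:b[2],::-1]; cv2.imwrite(f'pics/k{n}.png',f)
a=cv2.imread('pics/ktop.png');s=cv2.imread('pics/kside.png');s=cv2.copyMakeBorder(s,0,35,0,0,0);cv2.imwrite('pics/k1.png',cv2.resize(np.hstack([a,s]),None,fx=3.8,fy=3.8,interpolation=2))
"
```

```text
t 3.95 pos [ 0.6185 -0.1077  0.0569] yaw -47.85 tilt [ 0.0005 -0.0002] F [ 0.5  0.4 -0.2] w 0.0417 0.0 q6 2.06
shift cm [-0.09 -0.01  0.09] twist -61.55
```

View pics/k1.png

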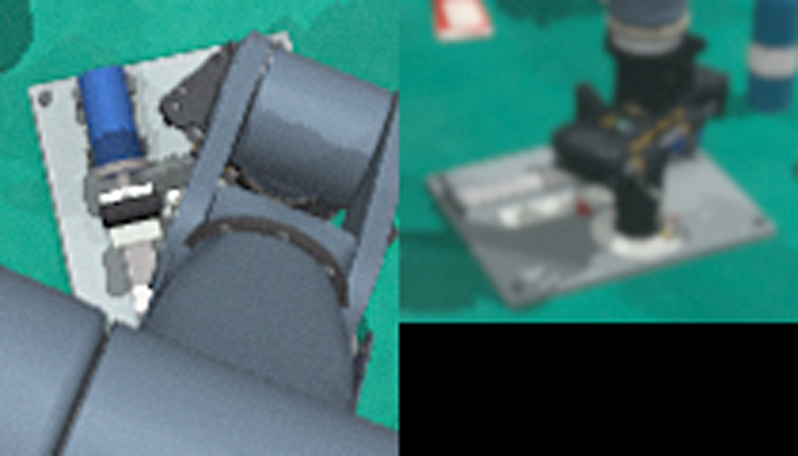

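The gripper sits centred over the knob, at about (230,240) in the left panel. The fingers are still closing, and the side view shows the paddle just beside the body. I'll keep closing.

>>> move_arm(
  commands=[
    {"hand": 0.5,"travel": [0,0,0],"twist": [0,0,0]},
    {"hand": 0.5,"travel": [0,0,0],"twist": [0,0,0]},
    {"hand": 0.5,"travel": [0,0,0],"twist": [0,0,0]},
    {"hand": 0.5,"travel": [0,0,0],"twist": [0,0,0]},
    {"hand": 0.5,"travel": [0,0,0],"twist": [0,0,0]},
  ],
)

```text
time: 4.47
position: [0.6176, -0.1081, 0.0565]
tool_rot: [0.914, -0.405, -0.001, 0.001]
ft_force: [-2.6, -2.0, 1.4]
grip_width: 0.014
grip_force: 19.8
```

>>> move_arm(
  commands=[
    {"hand": 0.5,"travel": [0,0,0],"twist": [0,0,0]},
    {"hand": 0.5,"travel": [0,0,0],"twist": [0,0,0]},
    {"hand": 0.5,"travel": [0,0,0],"twist": [0,0,0]},
  ],
)

```text
time: 4.72
position: [0.6177, -0.108, 0.0565]
tool_rot: [0.914, -0.405, -0.001, 0.0]
ft_force: [-2.9, -2.9, 1.8]
grip_width: 0.0138
grip_force: 19.8
```

Gripped at 14 mm with about 3 N side force. Turning counterclockwise.

>>> move_arm(
  commands=[
    {"hand": 0.5,"travel": [0,0,0],"twist": [0,0,-5]},
    {"hand": 0.5,"travel": [0,0,0],"twist": [0,0,-5]},
    {"hand": 0.5,"travel": [0,0,0],"twist": [0,0,-5]},
    {"hand": 0.5,"travel": [0,0,0],"twist": [0,0,-5]},
    {"hand": 0.5,"travel": [0,0,0],"twist": [0,0,-5]},
  ],
)

```text
time: 5.13
position: [0.6171, -0.1087, 0.0565]
tool_rot: [0.981, -0.196, -0.001, 0.001]
ft_force: [-5.6, -6.4, 2.1]
grip_width: 0.0138
grip_force: 20.0
```

>>> move_arm(
  commands=[
    {"hand": 0.5,"travel": [0,0,0],"twist": [0,0,-5]},
    {"hand": 0.5,"travel": [0,0,0],"twist": [0,0,-5]},
    {"hand": 0.5,"travel": [0,0,0],"twist": [0,0,-5]},
    {"hand": 0.5,"travel": [0,0,0],"twist": [0,0,-5]},
    {"hand": 0.5,"travel": [0,0,0],"twist": [0,0,-4]},
  ],
)

```text
time: 5.55
position: [0.6169, -0.1097, 0.0565]
tool_rot: [1.0, 0.012, -0.002, 0.001]
ft_force: [-6.7, -8.9, 1.8]
grip_width: 0.0139
grip_force: 20.0
```

```bash
python3 -c "
from h import *
go(.618,-.107,.056,13.7);print(robot.get_obs()['moment'])"
```

```text
t 5.55 pos [ 0.6169 -0.1097  0.0565] yaw 1.42 tilt [-0.003  -0.0026] F [-6.7 -8.9  1.8] w 0.0139 19.976627826690674 q6 1.2
shift cm [ 0.11 -0.26  0.05] twist -12.28
[-1.53524406  1.06033109 -0.11400127]
```

>>> move_arm(
  commands=[
    {"hand": 0.5,"travel": [-0.1,0.2,0],"twist": [0,0,-3]},
    {"hand": 0.5,"travel": [-0.1,0.1,0],"twist": [0,0,-3]},
    {"hand": 0.5,"travel": [0,0,0],"twist": [0,0,-3]},
    {"hand": 0.5,"travel": [0,0,0],"twist": [0,0,0]},
  ],
)

```text
time: 5.88
position: [0.6168, -0.1103, 0.0565]
tool_rot: [0.996, 0.089, 0.0, -0.0]
ft_force: [-1.0, 0.1, 0.4]
grip_width: 0.0138
grip_force: 20.0
```

```bash
python3 -c "
from h import *
go(.618,-.107,.056,13.7);print(robot.get_obs()['moment'])"
```

```text
t 5.8833 pos [ 0.6168 -0.1103  0.0565] yaw 10.17 tilt [0.0007 0.0008] F [-1.   0.1  0.4] w 0.0138 19.952512085437775 q6 1.04
shift cm [ 0.18 -0.3   0.05] twist -3.53
[-0.08352737  0.21936145  0.03959433]
```

>>> move_arm(
  commands=[
    {"hand": 0.5,"travel": [0,0,0],"twist": [0,0,-2]},
    {"hand": 0.5,"travel": [0,0,0],"twist": [0,0,-2]},
    {"hand": 0.5,"travel": [0,0,0],"twist": [0,0,0]},
  ],
)

```text
time: 6.13
position: [0.6168, -0.1104, 0.0565]
tool_rot: [0.992, 0.122, 0.0, -0.0]
ft_force: [-1.4, 0.2, -0.1]
grip_width: 0.0138
grip_force: 20.0
```

```bash
python3 -c "
from h import *
go(.618,-.107,.056,13.7);print(robot.get_obs()['moment'])"
```

```text
t 6.1333 pos [ 0.6168 -0.1104  0.0565] yaw 14.05 tilt [0.0007 0.0006] F [-1.4  0.2 -0.1] w 0.0138 19.98755156993866 q6 0.97
shift cm [ 0.2  -0.3   0.05] twist 0.35
[-0.10256967  0.24373171 -0.16599304]
```

>>> move_arm(
  commands=[
    {"hand": 0.5,"travel": [0,0,0],"twist": [0,0,-2]},
    {"hand": 0.5,"travel": [0,0,0],"twist": [0,0,-2]},
    {"hand": 0.5,"travel": [0,0,0],"twist": [0,0,0]},
  ],
)

```text
time: 6.38
position: [0.6171, -0.1104, 0.0565]
tool_rot: [0.988, 0.156, 0.001, -0.0]
ft_force: [-0.3, 0.1, -0.9]
grip_width: 0.0149
grip_force: 20.9
```

```bash
python3 -c "
from h import *
go(.618,-.107,.056,13.7);print(robot.get_obs()['moment'])"
```

```text
t 6.3833 pos [ 0.6171 -0.1104  0.0565] yaw 17.94 tilt [0.0015 0.0011] F [-0.3  0.1 -0.9] w 0.0149 20.909215057472466 q6 0.9
shift cm [ 0.19 -0.29  0.05] twist 4.24
[ 0.03184862  0.00620941 -0.5228638 ]
```

The moment rose to 0.52 N·m, so the knob is on its stop. I'll release, lift straight up and check.

>>> move_arm(
  commands=[
    {"hand": 6,"travel": [0,0,0],"twist": [0,0,0]},
    {"hand": 6,"travel": [0,0,0],"twist": [0,0,0]},
    {"hand": 6,"travel": [0,0,0],"twist": [0,0,0]},
    {"hand": 6,"travel": [0,0,0],"twist": [0,0,0]},
    {"hand": 6,"travel": [0,0,0],"twist": [0,0,0]},
  ],
)

```text
time: 6.8
position: [0.6166, -0.1108, 0.0566]
tool_rot: [0.987, 0.158, 0.0, 0.0]
ft_force: [-0.3, 0.5, -0.3]
grip_width: 0.04
grip_force: 0.0
```

>>> move_arm(
  commands=[
    {"hand": 6,"travel": [0,0,-2],"twist": [0,0,0]},
    {"hand": 6,"travel": [0,0,-3],"twist": [0,0,0]},
    {"hand": 6,"travel": [0,0,-3],"twist": [0,0,0]},
    {"hand": 8.7,"travel": [0,0,-3],"twist": [0,0,0]},
    {"hand": 8.7,"travel": [0,0,-2],"twist": [0,0,0]},
  ],
)

```text
time: 7.22
position: [0.6176, -0.1111, 0.1896]
tool_rot: [0.987, 0.158, 0.002, 0.001]
ft_force: [1.1, -0.3, 0.5]
grip_width: 0.0662
grip_force: 0.0
```

```bash
python3 -c "
from h import *
go(.591,.001,.077,103.7)
f=cam('side')['frame'][165:250,285:390,::-1]; cv2.imwrite('pics/k2.png',cv2.resize(f,None,fx=7,fy=7,interpolation=2))
"
```

```text
t 7.2167 pos [ 0.6176 -0.1111  0.1896] yaw 18.15 tilt [ 0.0038 -0.0014] F [ 1.1 -0.3  0.5] w 0.0662 0.0 q6 0.9
shift cm [  0.93 -11.51  11.24] twist -85.55
```

View pics/k2.png

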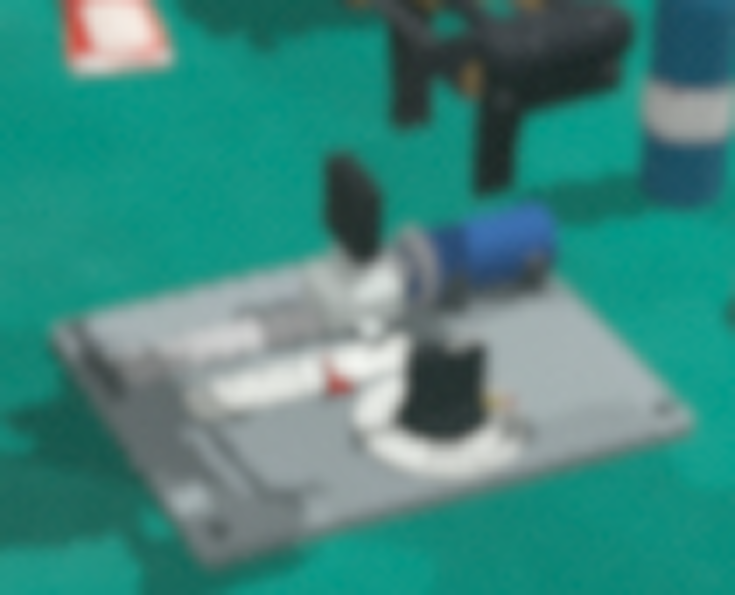

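The knob has turned: the pointer tip is now at the far end, about (495,400). I'll move past to the left for a clear top view.

>>> move_arm(
  commands=[
    {"hand": 8.7,"travel": [0,-3.8,0],"twist": [0,0,0]},
    {"hand": 8.7,"travel": [0,-3.8,0],"twist": [0,0,0]},
    {"hand": 8.7,"travel": [0,-3.8,0],"twist": [0,0,0]},
    {"hand": 8.7,"travel": [0,-3.8,0],"twist": [0,0,0]},
    {"hand": 8.7,"travel": [0,-3.8,0],"twist": [0,0,0]},
  ],
)

```text
time: 7.68
position: [0.5564, 0.0711, 0.1865]
tool_rot: [0.988, 0.157, 0.0, -0.0]
ft_force: [0.8, 0.5, -0.6]
grip_width: 0.0867
grip_force: 0.0
```

>>> move_arm(
  commands=[
    {"hand": 8.7,"travel": [0,-3.8,0],"twist": [0,0,-6]},
    {"hand": 8.7,"travel": [0,-3.8,0],"twist": [0,0,-6]},
    {"hand": 8.7,"travel": [0,0,0],"twist": [0,0,-7]},
    {"hand": 8.7,"travel": [0,0,0],"twist": [0,0,-7]},
    {"hand": 8.7,"travel": [0,0,0],"twist": [0,0,-7]},
  ],
)

```text
time: 8.1
position: [0.5293, 0.1417, 0.1865]
tool_rot: [0.9, 0.435, 0.0, 0.0]
ft_force: [-0.1, -0.2, -0.3]
grip_width: 0.0867
grip_force: 0.0
```

>>> move_arm(
  commands=[
    {"hand": 8.7,"travel": [0,0,0],"twist": [0,0,-7]},
    {"hand": 8.7,"travel": [0,0,0],"twist": [0,0,-7]},
    {"hand": 8.7,"travel": [0,0,0],"twist": [0,0,-7]},
    {"hand": 8.7,"travel": [0,0,0],"twist": [0,0,-7]},
    {"hand": 8.7,"travel": [0,0,0],"twist": [0,0,-7]},
  ],
)

```text
time: 8.52
position: [0.5298, 0.1405, 0.1864]
tool_rot: [0.728, 0.685, -0.0, 0.0]
ft_force: [0.5, -0.5, -0.4]
grip_width: 0.0869
grip_force: 0.0
```

```bash
python3 -c "
from h import *
go(.591,.001,.16,103.7)
f=cam('top')['frame'][120:240,285:390,::-1]; cv2.imwrite('pics/k3.png',cv2.resize(f,None,fx=5,fy=5,interpolation=2))
"
```

```text
t 8.5167 pos [0.5298 0.1405 0.1864] yaw 86.5 tilt [-0. -0.] F [ 0.5 -0.5 -0.4] w 0.0869 0.0 q6 0.12
shift cm [-13.55   6.96   2.64] twist -17.2
```

View pics/k3.png

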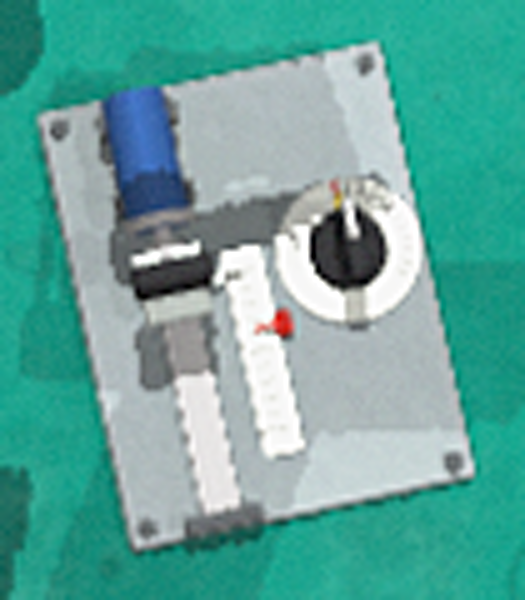

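The yellow pointer tip, about (337,203), lies radially in line with the red zero line at about (335,188). Bystanders, mark and slide are unchanged. Next I'll check the angle by numbers and move over the paddle.

>>> move_arm(
  commands=[
    {"hand": 8.7,"travel": [-2.7,1.4,0],"twist": [0,0,0]},
    {"hand": 8.7,"travel": [-2.7,1.4,0],"twist": [0,0,0]},
    {"hand": 8.7,"travel": [-2.7,1.4,0],"twist": [0,0,0]},
    {"hand": 8.7,"travel": [-2.7,1.4,0],"twist": [0,0,0]},
    {"hand": 8.7,"travel": [-2.7,1.4,0],"twist": [0,0,0]},
  ],
)

```text
time: 8.98
position: [0.591, -0.0001, 0.1865]
tool_rot: [0.731, 0.682, 0.0, 0.0]
ft_force: [0.8, 0.3, -0.1]
grip_width: 0.087
grip_force: 0.0
```

>>> move_arm(
  commands=[
    {"hand": 8.7,"travel": [0,0,0],"twist": [0,0,-5.7]},
    {"hand": 8.7,"travel": [0,0,0],"twist": [0,0,-5.7]},
    {"hand": 8.7,"travel": [0,0,0],"twist": [0,0,-5.8]},
    {"hand": 8.7,"travel": [0,0,0],"twist": [0,0,0]},
  ],
)

```text
time: 9.32
position: [0.5906, 0.0007, 0.1863]
tool_rot: [0.621, 0.784, -0.0, -0.0]
ft_force: [0.4, 0.1, -0.3]
grip_width: 0.0867
grip_force: 0.0
```

```bash
python3 -c "
from h import *
go(.591,-.0005,.077,103.7)
T=cam('top')
for nm in('pics/top0.png','pics/k3.png'):
    f=cv2.imread(nm).astype(int)
    if 'k3' in nm: f=cv2.resize(f.astype(np.uint8),None,fx=.2,fy=.2,interpolation=3).astype(int);o=[285,120]
    else: o=[0,0]
    g=f[150-o[1]:185-o[1],340-o[0]:372-o[0]]; yy,xx=np.mgrid[150:185,340:372]
    w=np.clip(np.minimum(g[...,2],g[...,1])-g[...,0]-25,0,None)
    y=np.array([(w*xx).sum(),(w*yy).sum()])/w.sum(); v=plane(T,y,.03)[:2]-[.6183,-.1082]
    print(nm,y,'tip angle from tester x',13.7-np.degrees(np.arctan2(v[1],v[0])),np.hypot(*v))
"
```

```text
t 9.3167 pos [0.5906 0.0007 0.1863] yaw 103.28 tilt [-0.0004  0.0001] F [ 0.4  0.1 -0.3] w 0.0867 0.0 q6 -0.42
shift cm [-0.13  0.02 10.93] twist -0.42
pics/top0.png [361.985 162.245] tip angle from tester x 58.8238093705893 0.031510043278259674
pics/k3.png [352.10243902 159.64390244] tip angle from tester x -2.224051701362601 0.03058021929841284
```

The tip angle is about 0° (-2 ± 3°). Now down onto the paddle to close.

>>> move_arm(
  commands=[
    {"hand": 8.7,"travel": [-0.1,0,3.5],"twist": [0,0,-0.4]},
    {"hand": 8.7,"travel": [0,0,3],"twist": [0,0,0]},
    {"hand": 7,"travel": [0,0,2.4],"twist": [0,0,0]},
    {"hand": 5,"travel": [0,0,1.4],"twist": [0,0,0]},
    {"hand": 3,"travel": [0,0,0.6],"twist": [0,0,0]},
  ],
  force=30,
)

```text
time: 9.78
position: [0.5892, 0.0007, 0.075]
tool_rot: [0.619, 0.786, -0.001, -0.002]
ft_force: [0.3, -0.1, -0.3]
grip_width: 0.0742
grip_force: 0.0
```

>>> move_arm(
  commands=[
    {"hand": 1,"travel": [0,0,0],"twist": [0,0,0]},
    {"hand": 1,"travel": [0,0,0],"twist": [0,0,0]},
    {"hand": 1,"travel": [0,0,0],"twist": [0,0,0]},
    {"hand": 1,"travel": [0,0,0],"twist": [0,0,0]},
    {"hand": 1,"travel": [0,0,0],"twist": [0,0,0]},
  ],
)

```text
time: 10.2
position: [0.5917, 0.0001, 0.0788]
tool_rot: [0.618, 0.787, 0.001, 0.001]
ft_force: [0.1, 0.8, -0.1]
grip_width: 0.0414
grip_force: 0.0
```

>>> move_arm(
  commands=[
    {"hand": 1,"travel": [0,0,0],"twist": [0,0,0]},
    {"hand": 1,"travel": [0,0,0],"twist": [0,0,0]},
    {"hand": 1,"travel": [0,0,0],"twist": [0,0,0]},
    {"hand": 1,"travel": [0,0,0],"twist": [0,0,0]},
    {"hand": 1,"travel": [0,0,0],"twist": [0,0,0]},
  ],
)

```text
time: 10.62
position: [0.5918, 0.0003, 0.0778]
tool_rot: [0.617, 0.787, 0.001, 0.001]
ft_force: [3.3, 0.3, 0.9]
grip_width: 0.0179
grip_force: 30.0
```

```bash
python3 -c "
from h import *
go(.591-.035*np.cos(np.radians(13.7)),-.001-.035*np.sin(np.radians(13.7)),.077,103.7)"
```

```text
t 10.6167 pos [5.918e-01 3.000e-04 7.780e-02] yaw 103.76 tilt [0.0019 0.    ] F [3.3 0.3 0.9] w 0.0179 30.00477656023577 q6 -0.43
shift cm [-0.1  -3.61  0.08] twist 0.06
```

The paddle is gripped at 17.9 mm wide. Pulling out along tool -y.

>>> move_arm(
  commands=[
    {"hand": 1,"travel": [0,-0.4,0],"twist": [0,0,0]},
    {"hand": 1,"travel": [0,-0.7,0],"twist": [0,0,0]},
    {"hand": 1,"travel": [0,-0.8,0],"twist": [0,0,0]},
    {"hand": 1,"travel": [0,-0.7,0],"twist": [0,0,0]},
    {"hand": 1,"travel": [0,-0.5,0],"twist": [0,0,0]},
  ],
  force=35,
)

```text
time: 11.03
position: [0.5635, -0.0068, 0.0779]
tool_rot: [0.618, 0.787, 0.002, 0.002]
ft_force: [8.8, 5.7, -4.4]
grip_width: 0.0179
grip_force: 35.1
```

>>> move_arm(
  commands=[
    {"hand": 1,"travel": [0,-0.3,0],"twist": [0,0,0]},
    {"hand": 1,"travel": [0,0,0],"twist": [0,0,0]},
    {"hand": 1,"travel": [0,0,0],"twist": [0,0,0]},
  ],
)

```text
time: 11.28
position: [0.5606, -0.0075, 0.0778]
tool_rot: [0.618, 0.787, 0.002, 0.002]
ft_force: [7.4, 4.6, -3.1]
grip_width: 0.0178
grip_force: 35.0
```

```bash
python3 -c "
from h import *
go(.5918-.035*np.cos(np.radians(13.7)),.0003-.035*np.sin(np.radians(13.7)),.0778,103.7)
a=cam('top')['frame'][120:240,285:390,::-1];b=cam('side')['frame'][190:250,285:355,::-1]
cv2.imwrite('pics/m1.png',np.hstack([cv2.resize(a,(350,400),interpolation=2),cv2.resize(b,(450,386),interpolation=2)[[*range(386)]+[385]*14]]))
"
```

```text
t 11.2833 pos [ 0.5606 -0.0075  0.0778] yaw 103.72 tilt [0.0057 0.0004] F [ 7.4  4.6 -3.1] w 0.0178 35.04447070494052 q6 -0.45
shift cm [ 0.02 -0.29  0.  ] twist 0.02
```

View pics/m1.png

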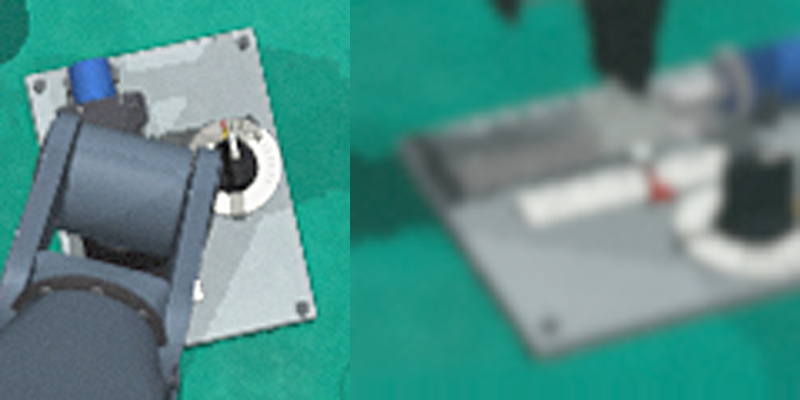

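The side panel shows the pointer bracket at (642,150), just short of the mark at (660,188). The top view is blocked over the slide. The pull so far is 32 mm. I'll rectify the home top view and the present side view into the tester frame to measure what is left.

```bash
cat > rect.py <<'E'
from h import *
C=np.array([.5891,-.0516]);a=np.radians(13.7);R=np.array([[np.cos(a),-np.sin(a)],[np.sin(a),np.cos(a)]])
X=np.arange(45,-60,-.25);Y=np.arange(35,-35,-.25)   # rows: tester x, cols: tester y (mm)
def rect(c,img,z):
    xx,yy=np.meshgrid(X,Y,indexing="ij"); w=C+np.stack([xx,yy],-1)/1000@R.T
    p=np.concatenate([w,np.full(xx.shape+(1,),z)],-1); E=c["extrinsics"]; v=(p-E[:3,3])@E[:3,:3]; u=v[...,:2]/v[...,2:]*c["f"]+[c["cx"],c["cy"]]
    return cv2.remap(img,u[...,0].astype(np.float32),u[...,1].astype(np.float32),cv2.INTER_CUBIC)
E
python3 - <<'E'
from rect import *
T=cam("top");ims=[cam("side") for _ in range(4)];S=ims[0]
now=np.mean([i["frame"] for i in ims],0).astype(np.uint8)[:,:,::-1]
out=[rect(T,cv2.imread("pics/top0.png"),.016),rect(S,cv2.imread("pics/side0.png"),.016),rect(S,np.ascontiguousarray(now),.016)]
out=[np.ascontiguousarray(o) for o in out]
for o in out:
    f=o.astype(int); w=np.clip(f[...,2]-np.maximum(f[...,1],f[...,0])-40,0,None); w[X>0]=0
    print("red x",(w*X[:,None]).sum()/w.sum(),"y",(w*Y).sum()/w.sum())
    for x in range(40,-60,-10): i=np.argmin(abs(X-x)); cv2.line(o,(0,i),(8 if x else 20,i),(255,0,255),1)
    for y in range(30,-35,-10): j=np.argmin(abs(Y-y)); cv2.line(o,(j,0),(j,8 if y else 20),(255,0,255),1)
cv2.imwrite("pics/r1.png",cv2.resize(np.hstack(out),(800,400),interpolation=2))
E
```

```text
red x -20.481927459892802 y -11.824315192135009
red x -19.908244775693603 y -12.87594203932197
red x -19.84007288432987 y -12.67427453097584
```

View pics/r1.png

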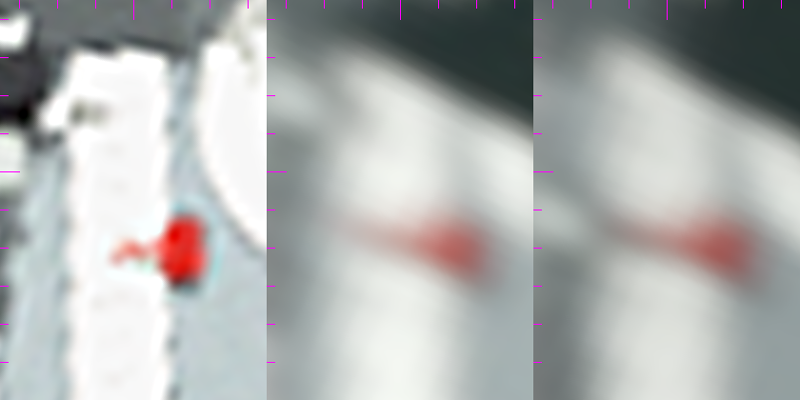

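Left panel (home, top view): the pointer is at row ~113 (tester x about 15) and the red line at row ~251 (about -21). Right panel (now): the dark pointer tip is nearing the red line at about (612,225). I'll get sub-pixel values for the pointer and the line.

```bash
python3 - <<'E'
from rect import *
T=cam("top"); S=cam("side")
top=[cv2.imread("pics/top0.png")]; k=top[0].copy(); k[120:240,285:390]=cv2.resize(cv2.imread("pics/k3.png"),(105,120),interpolation=cv2.INTER_AREA); top.append(k)
def prof(r,lo,hi,xlo,xhi,kind):
    f=r.astype(float)[:,(Y>lo)&(Y<hi)]
    s=(255-f.min(2)) if kind=="d" else f[...,2]-f[...,1]
    s=s.mean(1); m=(X>xlo)&(X<xhi); s=s[m]; b=np.percentile(s,40); w=np.clip(s-b-.25*(s.max()-b),0,None); return (w*X[m]).sum()/w.sum(), s.max()-b
for im in top:
    for z in(.016,.022): 
        r=rect(T,im,z); print(z,"pointer",[prof(r,y,y+2.5,5,26,"d") for y in(7,9.5,12)],"line",[prof(r,y,y+3,-32,-8,"r") for y in(-5,-2,1)],"tab",prof(r,-16,-9,-34,-6,"r"))
# slide displacement seen from the side: red line x and pointer x at successive columns now
fr=np.mean([cam("side")["frame"] for _ in range(6)],0).astype(np.uint8)[:,:,::-1]
np.save("side32.npy",fr)
for nm,im in(("home",cv2.imread("pics/side0.png")),("now",np.ascontiguousarray(fr))):
    r=rect(S,im,.016); print(nm,"red",[(y,prof(r,y,y+3,-32,-4,"r")) for y in(-5,-2,1,4,7)],"dark",[(y,prof(r,y,y+2,-28,0,"d")) for y in(5,7,9,11,13,15)])
E
```

```text
0.016 pointer [(np.float64(15.105263157894736), np.float64(57.44444444444444)), (np.float64(15.161947981576809), np.float64(74.15555555555557)), (np.float64(15.430653844690488), np.float64(105.22222222222223))] line [(np.float64(-20.602625415480414), np.float64(68.4)), (np.float64(-20.537286492545228), np.float64(96.12727272727274)), (np.float64(-20.737815515455488), np.float64(74.36363636363637))] tab (np.float64(-20.30081192490918), np.float64(144.92592592592592))
0.022 pointer [(np.float64(14.541274184092238), np.float64(53.666666666666664)), (np.float64(14.560291321851933), np.float64(73.66666666666666)), (np.float64(14.867637835103693), np.float64(99.44444444444444))] line [(np.float64(-20.88419499935646), np.float64(68.12727272727273)), (np.float64(-20.998854555141186), np.float64(93.0909090909091)), (np.float64(-21.006593581188433), np.float64(80.18181818181817))] tab (np.float64(-20.682530854934914), np.float64(139.14814814814815))
0.016 pointer [(np.float64(14.878554337220647), np.float64(83.79999999999998)), (np.float64(14.75995809054648), np.float64(109.66666666666667)), (
[... 1702 characters left out ...]
np.float64(-17.65016660496113), np.float64(31.454545454545457))), (1, (np.float64(-17.28827183047132), np.float64(25.636363636363637))), (4, (np.float64(-16.62636656827375), np.float64(20.636363636363637))), (7, (np.float64(-15.908138660988289), np.float64(18.272727272727273)))] dark [(5, (np.float64(-17.588901721388112), np.float64(59.14285714285714))), (7, (np.float64(-17.14777988840081), np.float64(55.57142857142857))), (9, (np.float64(-16.674224515222182), np.float64(52.142857142857146))), (11, (np.float64(-16.20738859180036), np.float64(47.0))), (13, (np.float64(-15.778184088476632), np.float64(37.71428571428571))), (15, (np.float64(-15.336054204011951), np.float64(24.14285714285714)))]
```

The top view gives pointer 15.0 and line -20.5, so the pull should be about 35.2 mm, which leaves 3.0 mm.

>>> move_arm(
  commands=[
    {"hand": 1,"travel": [0,-0.15,0],"twist": [0,0,0]},
    {"hand": 1,"travel": [0,-0.15,0],"twist": [0,0,0]},
    {"hand": 1,"travel": [0,0,0],"twist": [0,0,0]},
    {"hand": 1,"travel": [0,0,0],"twist": [0,0,0]},
    {"hand": 1,"travel": [0,0,0],"twist": [0,0,0]},
  ],
)

```text
time: 12.45
position: [0.5581, -0.0081, 0.0778]
tool_rot: [0.618, 0.787, 0.002, 0.002]
ft_force: [8.6, 5.1, -3.9]
grip_width: 0.0174
grip_force: 35.1
```

```bash
python3 - <<'E'
from rect import *
c=np.radians(13.7)
go(.5918-.0352*np.cos(c),.0003-.0352*np.sin(c),.0778,103.7)
S=cam("side"); home=rect(S,cv2.imread("pics/side0.png"),.016).astype(float)
fr=np.mean([cam("side")["frame"] for _ in range(8)],0).astype(np.uint8)[:,:,::-1]
for nm,im in(("32",np.load("side32.npy")),("now",fr)):
    r=rect(S,np.ascontiguousarray(im),.016).astype(float); out=[]
    for y in range(4,20,2):
        m=(Y>y)&(Y<y+2); d=(home-r)[:,m].mean((1,2)); k=(X<5)&(X>-45); d=d[k]-np.median(d[k]); w=np.clip(d-.4*d.max(),0,None)
        out.append((y+1,round((w*X[k]).sum()/w.sum(),1),round(d.max())))
    print(nm,out)
E
```

```text
t 12.45 pos [ 0.5581 -0.0081  0.0778] yaw 103.73 tilt [0.0061 0.0004] F [ 8.6  5.1 -3.9] w 0.0174 35.050433243159205 q6 -0.46
shift cm [ 0.02 -0.04  0.  ] twist 0.03
32 [(5, np.float64(-18.3), 14), (7, np.float64(-18.0), 19), (9, np.float64(-17.7), 22), (11, np.float64(-17.2), 23), (13, np.float64(-16.7), 23), (15, np.float64(-16.8), 20), (17, np.float64(-19.2), 12), (19, np.float64(-24.7), 11)]
now [(5, np.float64(-20.3), 18), (7, np.float64(-20.0), 24), (9, np.float64(-19.7), 28), (11, np.float64(-19.2), 31), (13, np.float64(-18.5), 30), (15, np.float64(-17.9), 27), (17, np.float64(-17.7), 18), (19, np.float64(-26.5), 5)]
```

The pointer is at about -20 and the line at -20.5. The TCP is 0.4 mm short of the target pull, so one last nudge and let it settle.

>>> move_arm(
  commands=[
    {"hand": 1,"travel": [0,-0.05,0],"twist": [0,0,0]},
    {"hand": 1,"travel": [0,0,0],"twist": [0,0,0]},
    {"hand": 1,"travel": [0,0,0],"twist": [0,0,0]},
    {"hand": 1,"travel": [0,0,0],"twist": [0,0,0]},
    {"hand": 1,"travel": [0,0,0],"twist": [0,0,0]},
  ],
)

```text
time: 13.32
position: [0.5578, -0.0082, 0.0778]
tool_rot: [0.618, 0.787, 0.002, 0.002]
ft_force: [7.9, 4.8, -3.5]
grip_width: 0.0182
grip_force: 35.1
```

```bash
python3 - <<'E'
from rect import *
c=np.radians(13.7)
go(.5918-.0352*np.cos(c),.0003-.0352*np.sin(c),.0778,103.7)
S=cam("side");T=cam("top")
r=rect(S,np.ascontiguousarray(S["frame"][:,:,::-1]),.016); f=r.astype(int); w=np.clip(f[...,2]-np.maximum(f[...,1],f[...,0])-40,0,None); w[X>0]=0
print("tab x now",(w*X[:,None]).sum()/w.sum())
cv2.imwrite("pics/f.png",np.hstack([cv2.resize(np.ascontiguousarray(T["frame"][150:190,335:375,::-1]),(400,400),interpolation=2),cv2.resize(np.ascontiguousarray(S["frame"][200:240,315:355,::-1]),(400,400),interpolation=2)]))
E
```

```text
t 13.3167 pos [ 0.5578 -0.0082  0.0778] yaw 103.72 tilt [0.0066 0.0005] F [ 7.9  4.8 -3.5] w 0.0182 35.05787737900391 q6 -0.46
shift cm [ 0.02 -0.02  0.  ] twist 0.02
tab x now -19.81889198776096
```

View pics/f.png

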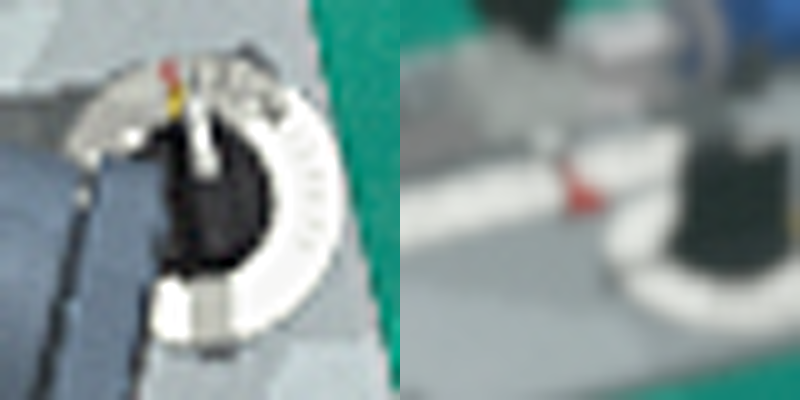

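The left panel shows the yellow knob tip at (177,100), right under the red zero line at (168,72). The right panel shows the slide's pointer at (548,148) running straight into the red mark line at (570,180). The mark hasn't moved and the grip is steady at 35 mm of pull, so I'm handing in.

```bash
python3 -c "
from rig import robot
print(robot.hand_in())"
```

```text
the job is handed in; nothing more can be done
None
```

I turned the knob back to its zero stop, then pulled the slide about 35 mm to the red mark and handed in at about 13 s, still holding the grip. The hand-in returned no verdict, and because the arm hid the slide from above, I set the final pointer position from arm travel and the blurry side view.

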